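# Rebuild the stacking canister tower

## Task

Rebuild the tower of stacking spice canisters on its wooden stand, from the bottom up, letting go of each before taking the next: the largest canister goes in the ring of the stand, then the other three on top in order of size, the smallest (with the knob) last, each upright with its foot fully seated inside the ring below it. Do not tip any canister over, and leave the salt shaker, the teaspoon and the tomato where they are.

Things in the scene. Friction and masses are not known exactly. Their poses are not given: they have to be found in the camera images.
- can_large_center (a point): the largest of four loose round canisters (white, flat wooden top), upright: 64 mm in diameter, 50 mm from underside to flat top; point on its axis 25 mm above the underside, z up. On top a raised wooden ring, 46 mm inside, 51 mm outside, 4 mm high (beyond the 50). Below, a chamfered foot 54 mm across, 5 mm high, drops into a ring and rests on the flat inside it.
- can_medium_center (a point): the second-largest of four loose round canisters (white, flat wooden top), upright: 54 mm in diameter, 46 mm from underside to flat top; point on its axis 23 mm above the underside, z up. On top a raised wooden ring, 36 mm inside, 41 mm outside, 4 mm high (beyond the 46). Below, a chamfered foot 42 mm across, 5 mm high, drops into a ring and rests on the flat inside it.
- can_small_center (a point): the third in size of four loose round canisters (white, flat wooden top), upright: 44 mm in diameter, 44 mm from underside to flat top; point on its axis 22 mm above the underside, z up. On top a raised wooden ring, 26 mm inside, 31 mm outside, 4 mm high (beyond the 44). Below, a chamfered foot 32 mm across, 5 mm high, drops into a ring and rests on the flat inside it.
- can_tiny_center (a point): the smallest of the four canisters (white, wooden top with a small round knob and no ring), standing upright: 34 mm in diameter, 48 mm high without the knob, 60 mm with it; point on its axis 24 mm above the underside, z up along the axis. Foot as on the others, 22 mm across and 5 mm high.
- stand_seat (a point): the pale wooden stand: a fixed low round disc, 100 mm in diameter and 10 mm high, with a raised ring on it 58 mm inside, 65 mm outside, 4 mm high, that takes the foot of the largest canister. The point is the centre of the flat seat inside the ring, 10 mm above the worktop; z up.
- salt_shaker: bystander: glass salt shaker with grey cap, 44 mm in diameter, 90 mm high, standing on the worktop; origin at the centre of its underside, z up
- teaspoon: bystander: metal teaspoon lying on the worktop, 130 x 26 x 11 mm; origin at the middle of its underside, x along its length
- tomato: bystander: tomato, 56 x 58 x 62 mm; origin at the centre of its underside, z up
Not all that is in view belongs to the job. Leave any purple look-alike of the part that bears can_tiny_center alone.

How it is judged:
By the outcome, as a careful person would: the job done as asked, in the order asked, and still so for the second after the job is handed in, with the robot touching nothing.
It also fails if it takes over 106 s, if anything falls off the work surface, if the arm or the gripper's body presses on something with over 40 N, if the wrist force passes 120 N, or if a joint passes its speed limit or range.

## Robot

A 7-joint arm with a two-finger parallel gripper is mounted at the origin on a cart in front of the work surface, level with it; the furniture and walls round the work are solid. World frame = base frame: x ahead of the robot, y to its left, z up, the work surface at z = 0. Lengths are in m, angles in rad, forces in N, time in s.
With the tool pointing down it reaches from about 0.425 to 0.875 m from the base axis. Payload 9.9 kg.
Tool frame: the origin (TCP) lies between the finger pads; the fingertips stand 14 mm ahead of it and the grasp point (between the pads) lies 5 mm behind it; z points along the fingers, y is the line along which they close (so a half turn about z gives the same grasp; the last joint's range is limited). The gripper opens to 85 mm and grips with 20 to 120 N. Pads are 22 mm wide; open, the fingers measure 114 mm over their backs; the gripper's body (76 mm by 85 mm) begins 54 mm behind the grasp point. The pads swing forward as they close: fully open they stand 13 mm farther back than shut.
Start: joints at [-1.332, 0.576, 0.025, 1.437, -0.015, 1.129, -0.057], TCP at [0.214, 0.64, 0.245] pointing down, gripper open.
Joint ranges: [-2.76, 2.76], [-0.34, 2.15], [-1.52, 1.57], [0.19, 2.46], [-1.09, 4.23], [0.17, 1.99], [-2.82, 2.82]. Speed limits (rad/s): [2.22, 2.22, 3.01, 3.01, 3.14, 3.14, 3.14].

## Interface

Orientations are given as a rotation vector (axis times angle).
In Python, from plant import * gives the robot as it stands.
- The arm moves only by the tool arm_command, never from a script. Its argument "moves" is a list of rows, each a list of 4 numbers: the shift along the tool's x, y, z in m, then the turn about the tool's z in degrees. A call has 1 to 10 rows; each row shifts and turns the commanded pose from where the row before left it, along the tool's axes as they then stand; what a row does not reach is not made up. A row lasts 1/10 s, in which the tool goes at most 50 mm and 8.59 degrees, less where a joint would pass 70% of its speed; a pose out of reach is approached as far as the arm can. A call with a gripper value outside its range is refused whole. "hand" is the closure, from 0 (fully open) to 1 (shut), set as the call begins (left out, the last holds). The fingers move at their own pace and stop on an object; the grip force is fixed at half the most. Time passes only in rows, so rows that do not move let the fingers close. It gives the time, the measured TCP pose, the force, the opening and the grip force at its end, in the units of the state.
- state(): the state, without advancing time (a new reading comes with each control period).
- camera(name): name is "scene" or "top" or "wrist"; returns (picture, depth): 420x560x3 uint8, red, green, blue; 420x560 float32, m along the optical axis (not along the pixel's ray), 0 where there is no reading.
- get_calibration(name): a dict with "fx", "fy", "cx", "cy" (pixels), "dist_coeffs" ([k1, k2, p1, p2, k3] as OpenCV has them; the pictures are not rectified), "R" (3x3) and "t" (3): a world point X has camera coordinates R X + t; the wrist camera has in their place "hand_eye" (4x4, takes a point from camera to tool coordinates, whose origin is the TCP and whose axes are the flange's). Camera axes: x right, y down, z forward; pixel columns grow to the right and rows downward; lengths in m; the calibration is good to about 2 mm. A picture is of the moment at which its call begins: read the wrist's pose just before it. get_calibration takes no time and is no camera call.
- close_job(): hands the job in; it is judged then, once.
The state is a dict: "t": time; "joints": joint angles; "dq": joint speeds; "tau": joint torques, N m; "tool_pos": TCP position; "tcp_rot": TCP orientation; "contact_force": force on the tool from outside, world axes, zero at the start; "torque": the same for the moment, N m; "opening": finger opening in m; "grip_force": force on a finger pad.
Only numpy, scipy, OpenCV 4.12 (cv2) and the standard library are available. Lean on these libraries where they do the work, as an engineer would, in place of code of your own. Each camera call takes 0.05 s, during which the arm holds its last target. There are 200 camera calls.

## Working session

There is one attempt and no reset: what is moved stays moved. The work goes in short steps, Python scripts to look and compute and a tool call to move; the robot and the scene stay as the last step left them, time stands still between calls to the robot, and variables do not carry over. Pictures are saved under pics/ and viewed, at most 14 in all, crops included, and the job is handed in when it is done.

Besides the shell and the picture viewer there is one more tool, called after "Call:" as name([rows], argument=value, ...), one row to a line, values as JSON. arm_command: Moves the arm, as the interface text tells. Its arguments: {"type":"object","properties":{"moves":{"type":"array"},"hand":{"type":"number"}},"required":["moves"]}

```bash
mkdir -p pics; ls; cat > h.py <<'E'
from plant import *
import numpy as np, cv2
from scipy.spatial.transform import Rotation as Ro
def ray(name,uv,st=None):
    c=get_calibration(name);K=np.array([[c['fx'],0,c['cx']],[0,c['fy'],c['cy']],[0,0,1.]])
    p=cv2.undistortPoints(np.array(uv,float).reshape(-1,1,2),K,np.array(c['dist_coeffs'],float)).reshape(-1,2)
    d=np.c_[p,np.ones(len(p))]
    if name=='wrist':
        H=np.array(c['hand_eye']);Rt=Ro.from_rotvec(st['tcp_rot']).as_matrix()
        return Rt@H[:3,3]+np.array(st['tool_pos']),d@(Rt@H[:3,:3]).T
    R=np.array(c['R']);t=np.array(c['t'])
    return -R.T@t,d@R
def onz(name,uv,z,st=None):
    o,d=ray(name,uv,st);return o+d*((z-o[2])/d[:,2])[:,None]
def cloud(name,dep,st=None):
    v,u=np.mgrid[:420,:560];o,d=ray(name,np.c_[u.ravel(),v.ravel()],st)
    return (o+d*dep.ravel()[:,None]).reshape(420,560,3)
E
python3 - <<'E'
from h import *
s=state();print(s)
a=[]
for n in('top','scene'):
    im,d=camera(n);np.savez(n,im=im,d=d);cv2.imwrite(f'pics/{n}0.png',im[:,:,::-1])
    print(n,{k:np.round(v,3).tolist() for k,v in get_calibration(n).items()})
print(get_calibration('wrist')['hand_eye'])
E
```

```text
pics
{'t': 0.0, 'joints': array([-1.33178395,  0.57652982,  0.02483284,  1.43794238, -0.01501512,
        1.12900855, -0.05650581]), 'dq': array([-0.00032373, -0.00082894,  0.00101055, -0.00029022,  0.00216874,
        0.00085417, -0.00026305]), 'tau': array([-3.54010444e-04, -7.65766025e+01,  2.25064538e+00, -2.85972977e+01,
        1.54562556e-02,  1.27566952e-02, -7.09031511e-06]), 'tool_pos': array([0.21397459, 0.63971136, 0.2444318 ]), 'tcp_rot': array([-5.04792840e-01, -3.10056361e+00,  2.65683780e-03]), 'contact_force': array([ 0.51295778,  0.08646168, -0.01624334]), 'torque': array([-0.00415441, -0.0037749 , -0.00568083]), 'grip_force': 0.0, 'opening': 0.08531950914446426}
top {'fx': 524.65, 'fy': 524.65, 'cx': 277.71, 'cy': 212.478, 'dist_coeffs': [-0.154, 0.0, 0.0, 0.0, 0.0], 'R': [[-0.015, -1.0, 0.014], [-0.989, 0.012, -0.149], [0.149, -0.016, -0.989]], 't': [0.019, 0.494, 1.336]}
scene {'fx': 418.607, 'fy': 418.607, 'cx': 277.668, 'cy': 212.906, 'dist_coeffs': [-0.076, 0.0, 0.0, 0.0, 0.0], 'R': [[-0.999, 0.047, 0.018], [0.006, 0.464, -0.886], [-0.051, -0.884, -0.464]], 't': [0.517, 0.038, 1.203]}
[[-7.11499933e-04 -9.65110835e-01 -2.61840734e-01  6.55484840e-02]
 [ 9.99999521e-01 -8.62844830e-04  4.63034533e-04  1.01874372e-03]
 [-6.72807569e-04 -2.61840279e-01  9.65110986e-01 -1.28056626e-01]
 [ 0.00000000e+00  0.00000000e+00  0.00000000e+00  1.00000000e+00]]
```

View pics/top0.png

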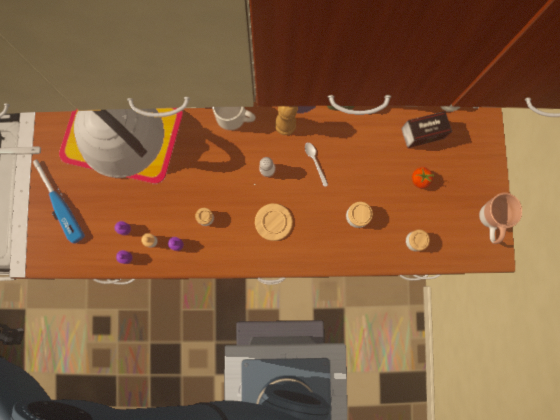

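View pics/scene0.png

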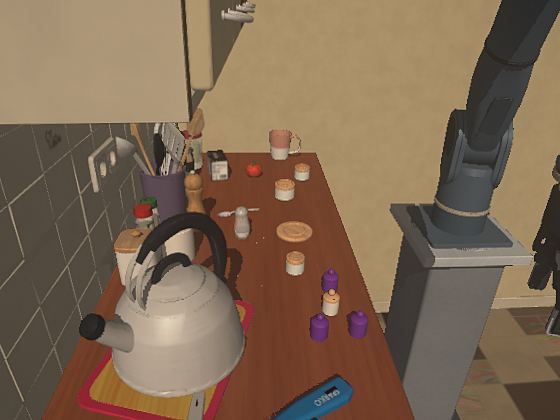

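Top view shows the stand at (273,222) and four white canisters with wooden tops: largest (359,215), medium (418,240), small (205,217) and tiny with a knob (149,240). Things that could be mistaken for the tiny one are the purple look-alikes at (123,228), (124,257) and (175,243). Others are the salt shaker (267,167), tomato (422,178), and pepper mill (286,120). I'll choose the white ones and check the largest in a crop.

```bash
python3 - <<'E'
from h import *
f=np.load('top.npz');im,d=f['im'],f['d'];P=cloud('top',d)
hsv=cv2.cvtColor(im,cv2.COLOR_RGB2HSV)
print(hsv[215,359],hsv[240,418],hsv[222,273],hsv[230,320])
for n,(u,v),zt,r in [('L',(359,215),.05,30),('M',(418,240),.046,30),('S',(205,217),.044,30),('T',(149,240),.048,12),('stand',(273,222),.010,35),('p1',(123,228),.048,12),('p2',(124,257),.048,12),('p3',(175,243),.048,12),('salt',(267,167),.09,20),('tomato',(422,178),.06,20)]:
    sl=np.s_[v-r:v+r+1,u-r:u+r+1];Q=P[sl].reshape(-1,3);h=hsv[sl].reshape(-1,3)
    m=abs(Q[:,2]-zt)<(.012 if n!='stand' else .006)
    Qm=Q[m][:,:2].astype(np.float32)
    if len(Qm)<5: print(n,'few',np.round(onz('top',[(u,v)],zt),3));continue
    c,R=cv2.minEnclosingCircle(Qm)
    print(n,len(Qm),'mec',np.round(c,4),round(R,4),'med',np.round(np.median(Q[m],0),4),'ray',np.round(onz('top',[(u,v)],zt)[0],3))
cv2.imwrite('pics/crop1.png',cv2.resize(im[150:280,100:450,::-1],None,fx=2.2,fy=2.2,interpolation=cv2.INTER_CUBIC))
E
```

```text
[ 17 141 230] [ 17 146 211] [ 17 139 226] [ 12 197 168]
L 481 mec [ 0.4875 -0.2026] 0.0326 med [ 0.4864 -0.2013  0.0506] ray [ 0.483 -0.199  0.05 ]
M 335 mec [ 0.4162 -0.3566] 0.0272 med [ 0.4157 -0.3552  0.0462] ray [ 0.416 -0.354  0.046]
S 276 mec [0.4559 0.237 ] 0.0653 med [0.4815 0.21   0.0445] ray [0.484 0.202 0.044]
T 122 mec [0.4258 0.3521] 0.0165 med [0.4253 0.3507 0.0442] ray [0.425 0.347 0.048]
stand 1379 mec [0.4742 0.0267] 0.1289 med [0.4736 0.0244 0.0089] ray [0.473 0.025 0.01 ]
p1 123 mec [0.4594 0.4245] 0.0173 med [0.459  0.4223 0.0445] ray [0.457 0.417 0.048]
p2 122 mec [0.3836 0.419 ] 0.0171 med [0.3839 0.4163 0.0449] ray [0.381 0.412 0.048]
p3 135 mec [0.4154 0.2818] 0.0177 med [0.4156 0.2799 0.0452] ray [0.416 0.279 0.048]
salt 127 mec [0.6172 0.0415] 0.0171 med [0.6158 0.0413 0.0859] ray [0.604 0.039 0.09 ]
tomato 52 mec [ 0.5879 -0.3793] 0.0237 med [ 0.5889 -0.3766  0.0495] ray [ 0.578 -0.37   0.06 ]
```

View pics/crop1.png

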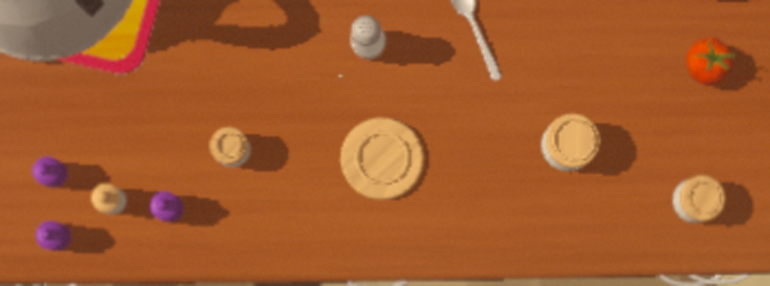

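Crop: the stand's ring, the large, medium and small wooden tops and the white tiny with its knob are all clear. The white tiny is at crop (108,199), between the three purple ones. The choice is confirmed.

Call:
arm_command([
  [-0.032,-0.029,0,7.94],
  [-0.035,-0.024,0,7.94],
  [-0.039,-0.019,0,7.94],
  [-0.041,-0.014,0,7.94],
  [-0.042,-0.008,0,7.94],
  [-0.043,-0.002,0,7.94],
  [-0.043,0.004,0,7.94],
  [-0.042,0.01,0,7.94],
  [-0.04,0.016,0,7.94],
], hand=0)

```text
t: 1.0
tool_pos: [0.4039, 0.3003, 0.2452]
tcp_rot: [-2.227, -2.216, 0.0]
contact_force: [0.5, -0.1, -0.2]
opening: 0.0855
grip_force: 0.0
```

Call:
arm_command([
  [-0.042,0.012,0,0],
  [-0.042,0.012,0,0],
  [-0.042,0.012,0,0],
  [-0.042,0.012,0,0],
  [-0.042,0.012,0,0],
  [-0.04,0.011,0,0],
  [0,0,0,0],
  [0,0,0,0],
])

```text
t: 1.8
tool_pos: [0.4746, 0.0513, 0.2451]
tcp_rot: [-2.223, -2.219, 0.001]
contact_force: [0.2, 0.9, -1.1]
opening: 0.0851
grip_force: 0.0
```

```bash
cat > snap.py <<'E'
from h import *
import sys
n=sys.argv[1];s=state();im,d=camera('wrist')
np.savez(n,im=im,d=d,tool_pos=s['tool_pos'],tcp_rot=s['tcp_rot'])
cv2.imwrite(f'pics/{n}.png',im[:,:,::-1]);print(s['t'],s['tool_pos'].round(4),s['tcp_rot'].round(3),s['contact_force'].round(1),s['opening'])
E
python3 snap.py w1
```

```text
1.8 [0.4746 0.0513 0.2451] [-2.223e+00 -2.219e+00  1.000e-03] [ 0.2  0.9 -1.1] 0.0851246434251936
```

View pics/w1.png

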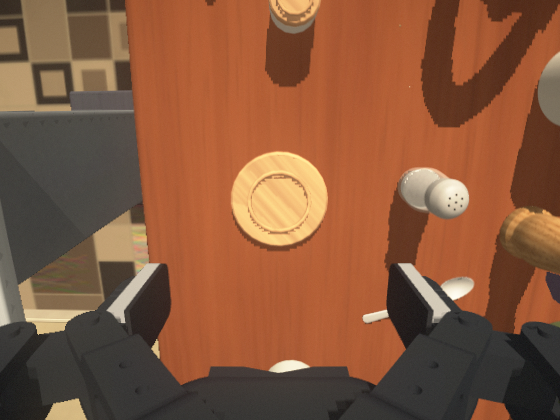

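Call:
arm_command([
  [-0.043,0.002,0,0],
  [-0.043,0.002,0,0],
  [-0.043,0.002,0,0],
  [-0.043,0.002,0,0],
  [-0.043,0.002,0,0],
  [-0.01,0.002,0,0],
  [0,0,0,0],
  [0,0,0,0],
])

```text
t: 2.65
tool_pos: [0.4872, -0.1705, 0.2449]
tcp_rot: [-2.217, -2.224, -0.001]
contact_force: [-0.7, 0.9, -0.7]
opening: 0.086
grip_force: 0.0
```

```bash
python3 snap.py w2
```

```text
2.65 [ 0.4872 -0.1705  0.2449] [-2.217e+00 -2.224e+00 -1.000e-03] [-0.7  0.9 -0.7] 0.08596494126058471
```

View pics/w2.png

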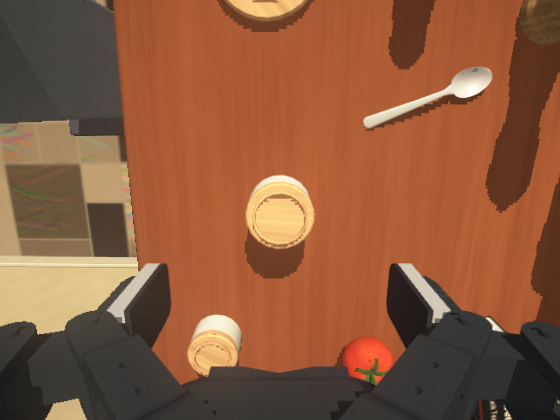

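w1: stand disc centred about (279,201), ring inside it. w2: large canister's top at (280,217), medium at (215,353), tomato at (367,358).

```bash
cat > meas.py <<'E'
from h import *
def meas(n,u,v,z,r=60):
    f=np.load(n+'.npz');im,d=f['im'],f['d'];hsv=cv2.cvtColor(im,cv2.COLOR_RGB2HSV)
    m=((hsv[...,0]>=12)&(hsv[...,0]<=28)&(hsv[...,1]>55)&(hsv[...,1]<178)&(hsv[...,2]>150)).astype(np.uint8)
    w=np.zeros_like(m);cv2.circle(w,(u,v),r,1,-1);m=cv2.morphologyEx(m*w,cv2.MORPH_OPEN,np.ones((3,3)))
    k,lab,stt,cen=cv2.connectedComponentsWithStats(m)
    i=1+np.argmax(stt[1:,4]);cs,_=cv2.findContours((lab==i).astype(np.uint8),0,1)
    h=cv2.convexHull(max(cs,key=cv2.contourArea)).reshape(-1,2)
    W=onz('wrist',h,z,f)[:,:2]
    A=np.c_[2*W,np.ones(len(W))];x=np.linalg.lstsq(A,(W**2).sum(1),rcond=None)[0]
    R=np.sqrt(x[2]+x[0]**2+x[1]**2);res=np.abs(np.hypot(*(W-x[:2]).T)-R).max()
    P=cloud('wrist',d,f)[lab==i]
    c2,r2=cv2.minEnclosingCircle(W.astype(np.float32))
    print(n,'c',x[:2].round(4),'diam',round(2*R,4),'res',round(res,4),'mec',np.round(c2,4),round(2*r2,4),'zmed',np.median(P[:,2]).round(4))
    return x[:2]
E
python3 - <<'E'
from meas import *
meas('w1',279,201,.010)
meas('w2',280,217,.050,45)
meas('w2',215,353,.046,45)
# stand ring inner contour by depth
f=np.load('w1.npz');P=cloud('wrist',f['d'],f);q=P[150:255,225:335].reshape(-1,3)
m=(q[:,2]>.0118)&(q[:,2]<.02);print(m.sum(),cv2.minEnclosingCircle(q[m][:,:2].astype(np.float32)),np.median(q[m],0))
f=np.load('w2.npz');P=cloud('wrist',f['d'],f);q=P[170:260,235:325].reshape(-1,3)
m=(q[:,2]>.045);print(m.sum(),cv2.minEnclosingCircle(q[m][:,:2].astype(np.float32)))
E
```

```text
w1 c [0.476  0.0289] diam 0.0993 res 0.0003 mec [0.4759 0.0289] 0.1 zmed 0.0095
w2 c [ 0.4892 -0.1975] diam 0.0643 res 0.0011 mec [ 0.4891 -0.197 ] 0.066 zmed 0.0495
w2 c [ 0.4222 -0.3451] diam 0.0627 res 0.0059 mec [ 0.425  -0.3459] 0.0719 zmed 0.0451
624 ((0.4681156873703003, 0.025933628901839256), 0.04251004382967949) [0.47609531 0.02887806 0.01331034]
3589 ((0.4869838356971741, -0.16757909953594208), 0.06387531757354736)
```

Call:
arm_command([
  [-0.027,0.002,0.03,0],
  [0,0,0.045,0],
  [0,0,0.045,0],
  [0,0,0.045,0],
  [0,0,0.035,0],
  [0,0,0.022,0],
  [0,0,0,0],
  [0,0,0,0],
])

```text
t: 3.5
tool_pos: [0.4893, -0.1986, 0.0237]
tcp_rot: [-2.218, -2.224, -0.0]
contact_force: [-0.8, 0.7, -0.0]
opening: 0.0852
grip_force: 0.0
```

Call:
arm_command([
  [0,0,0,0],
  [0,0,0,0],
  [0,0,0,0],
  [0,0,0,0],
  [0,0,0,0],
  [0,0,0,0],
  [0,0,0,0],
  [0,0,0,0],
], hand=1)

```text
t: 4.3
tool_pos: [0.4898, -0.1997, 0.0252]
tcp_rot: [2.219, 2.221, 0.003]
contact_force: [-2.2, 3.0, 9.1]
opening: 0.0625
grip_force: 63.8
```

```bash
python3 snap.py w3
```

```text
4.3 [ 0.4898 -0.1997  0.0252] [2.219 2.221 0.003] [-2.2  3.   9.1] 0.06254339172749974
```

View pics/w3.png

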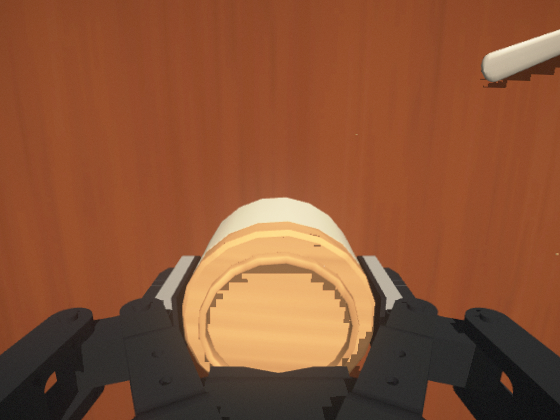

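w3: large canister held between the pads, top disc spanning columns 183 to 375, far rim at row about 222. It is gripped and centred.

```bash
cat >> meas.py <<'E'
def held(n,u,v,z,D,r=140,vmax=335):
    f=np.load(n+'.npz');im=f['im'];hsv=cv2.cvtColor(im,cv2.COLOR_RGB2HSV)
    m=((hsv[...,0]>=12)&(hsv[...,0]<=28)&(hsv[...,1]>70)&(hsv[...,1]<178)&(hsv[...,2]>150)).astype(np.uint8)
    w=np.zeros_like(m);cv2.circle(w,(u,v),r,1,-1);m=cv2.morphologyEx(m*w,cv2.MORPH_OPEN,np.ones((3,3)))
    k,lab,stt,cen=cv2.connectedComponentsWithStats(m);i=1+np.argmax(stt[1:,4])
    cs,_=cv2.findContours((lab==i).astype(np.uint8),0,1)
    h=cv2.convexHull(max(cs,key=cv2.contourArea)).reshape(-1,2);h=h[h[:,1]<vmax]
    W=onz('wrist',h,z,f)[:,:2]
    from scipy.optimize import least_squares
    x=least_squares(lambda c:np.hypot(*(W-c).T)-D/2,W.mean(0)-[0,.02],loss='soft_l1',f_scale=.001)
    print(n,'held c',x.x.round(4),'maxres',np.abs(x.fun).max().round(4),'rel TCP',(x.x-f['tool_pos'][:2]).round(4))
E
python3 -c "
from meas import *
held('w3',279,315,.05,.064)"
```

```text
w3 held c [ 0.4907 -0.1971] maxres 0.0016 rel TCP [0.0009 0.0026]
```

Call:
arm_command([
  [0,0,-0.025,0],
  [0.02,-0.001,-0.025,0],
  [0.04,-0.003,0,0],
  [0.045,-0.003,0,0],
  [0.045,-0.003,0,0],
  [0.04,-0.003,0,0],
  [0.025,-0.002,0,0],
  [0.011,0,0,0],
  [0,0,0,0],
  [0,0,0,0],
])

```text
t: 5.35
tool_pos: [0.4741, 0.025, 0.0738]
tcp_rot: [2.22, 2.221, 0.001]
contact_force: [-0.1, 0.1, -3.0]
opening: 0.0623
grip_force: 67.1
```

```bash
python3 snap.py w4; python3 -c "
from meas import *
f=np.load('w4.npz')
held('w4',279,315,.05+f['tool_pos'][2]-.0252,.064)"
```

```text
5.35 [0.4741 0.025  0.0738] [2.220e+00 2.221e+00 1.000e-03] [-0.1  0.1 -3. ] 0.062291136265563214
w4 held c [0.4748 0.0426] maxres 0.004 rel TCP [0.0007 0.0176]
```

View pics/w4.png

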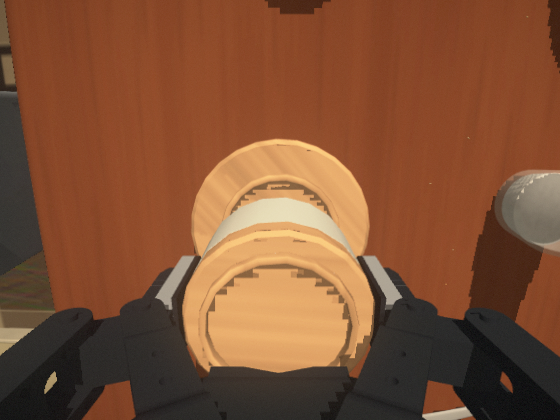

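w4: held canister in front of the stand disc (disc columns 192 to 369, far rim at row 140). The disc confused the fit, so I'll fit each arc separately.

```bash
python3 -c "
from meas import *
held('w4',281,222,.010,.0995,r=85,vmax=215)
from meas import *
f=np.load('w4.npz');im=f['im']
hsv=cv2.cvtColor(im,cv2.COLOR_RGB2HSV)
for n in('w3','w4'):
  h=cv2.cvtColor(np.load(n+'.npz')['im'],cv2.COLOR_RGB2HSV)
  # first saturated row below white, for the column band
  print(n,[(u,int(205+np.argmax(h[205:260,u,1]>70))) for u in (250,265,279,293,308)],h[215,279],h[235,279])
"
```

```text
w4 held c [0.4765 0.027 ] maxres 0.0024 rel TCP [0.0023 0.002 ]
w3 [(250, 226), (265, 223), (279, 222), (293, 222), (308, 226)] [ 23  43 241] [ 21 116 253]
w4 [(250, 226), (265, 223), (279, 222), (293, 223), (308, 226)] [ 23  49 233] [ 19 123 250]
```

Call:
arm_command([
  [0,0.001,0.015,0],
  [0,0,0.01,0],
  [0,0,0.005,0],
  [0,0,0.003,0],
  [0,0,0.003,0],
  [0,0,0.002,0],
  [0,0,0,0],
  [0,0,0,0],
])

```text
t: 6.2
tool_pos: [0.4748, 0.0261, 0.0354]
tcp_rot: [2.22, 2.222, 0.0]
contact_force: [-0.4, 0.2, -2.0]
opening: 0.0624
grip_force: 67.0
```

Call:
arm_command([
  [0,0,0.001,0],
  [0,0,0.001,0],
  [0,0,0,0],
])

```text
t: 6.5
tool_pos: [0.4749, 0.0262, 0.0351]
tcp_rot: [2.221, 2.222, 0.003]
contact_force: [-7.4, 1.3, 31.1]
opening: 0.0619
grip_force: 70.4
```

Call:
arm_command([
  [0,0,-0.001,0],
  [0,0,0,0],
  [0,0,0,0],
  [0,0,0,0],
  [0,0,-0.03,0],
  [0,0,-0.045,0],
  [0,0,-0.045,0],
  [-0.02,0,-0.045,0],
  [-0.042,-0.008,-0.04,0],
  [-0.045,-0.008,0,0],
], hand=0)

```text
t: 7.5
tool_pos: [0.4622, -0.0751, 0.2373]
tcp_rot: [2.213, 2.223, 0.008]
contact_force: [1.3, -0.3, -0.7]
opening: 0.0855
grip_force: 0.0
```

Call:
arm_command([
  [-0.045,-0.008,0,0],
  [-0.045,-0.008,0,0],
  [-0.045,-0.008,0,0],
  [-0.045,-0.008,0,0],
  [-0.045,-0.006,0,0],
  [-0.014,-0.003,0,0],
  [0,0,0,0],
  [0,0,0,0],
])

```text
t: 8.3
tool_pos: [0.4191, -0.3133, 0.233]
tcp_rot: [-2.22, -2.221, -0.0]
contact_force: [0.6, -0.4, 1.1]
opening: 0.0854
grip_force: 0.0
```

```bash
python3 snap.py w5;python3 - <<'E'
from meas import *
f=np.load('w5.npz')
c=meas('w5',280,217,.046,50)
E
```

```text
8.3 [ 0.4191 -0.3133  0.233 ] [-2.22  -2.221 -0.   ] [ 0.6 -0.4  1.1] 0.085446769097582
w5 c [ 0.4187 -0.3517] diam 0.055 res 0.0022 mec [ 0.418 -0.351] 0.0575 zmed 0.0455
```

View pics/w5.png

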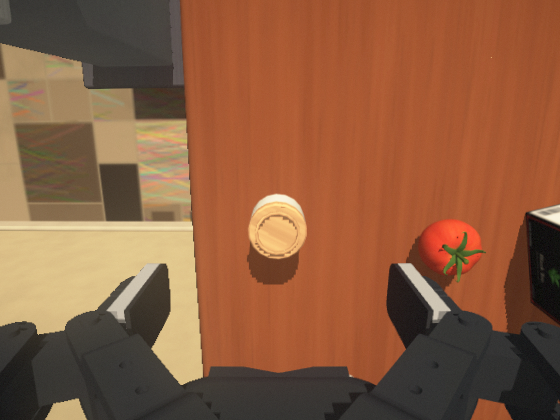

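w5: medium canister's top at (278,232); the tomato at (452,246) is clear of the right finger's path.

Call:
arm_command([
  [-0.03,-0.001,0.03,0],
  [-0.01,0,0.045,0],
  [0,0,0.045,0],
  [0,0,0.045,0],
  [0,0,0.03,0],
  [0,0,0.016,0],
  [0,0,0,0],
  [0,0,0,0],
])

```text
t: 9.15
tool_pos: [0.4189, -0.353, 0.0228]
tcp_rot: [-2.219, -2.224, -0.0]
contact_force: [0.3, -0.7, 0.6]
opening: 0.0855
grip_force: 0.0
```

Call:
arm_command([
  [0,0,0,0],
  [0,0,0,0],
  [0,0,0,0],
  [0,0,0,0],
  [0,0,0,0],
  [0,0,0,0],
  [0,0,0,0],
  [0,0,0,0],
], hand=1)

```text
t: 9.95
tool_pos: [0.4189, -0.354, 0.0239]
tcp_rot: [2.219, 2.221, 0.002]
contact_force: [-1.1, 2.0, 9.2]
opening: 0.0521
grip_force: 61.2
```

```bash
python3 snap.py w6; python3 -c "
from meas import *
held('w6',279,325,.046,.054,r=110,vmax=340)"
```

```text
9.95 [ 0.4189 -0.354   0.0239] [2.219e+00 2.221e+00 2.000e-03] [-1.1  2.   9.2] 0.052122725090467455
w6 held c [ 0.4197 -0.3516] maxres 0.0014 rel TCP [0.0008 0.0024]
```

Call:
arm_command([
  [0,0,-0.03,0],
  [0.02,0.003,-0.04,0],
  [0.04,0.008,-0.04,0],
  [0.045,0.009,-0.026,0],
  [0.045,0.009,0,0],
  [0.045,0.009,0,0],
  [0.045,0.009,0,0],
  [0.035,0.007,0,0],
  [0.014,0.002,0,0],
  [0,0,0,0],
])

```text
t: 11.0
tool_pos: [0.4729, -0.0693, 0.1524]
tcp_rot: [-2.215, -2.227, -0.002]
contact_force: [-0.0, -0.1, -2.2]
opening: 0.0519
grip_force: 63.1
```

Call:
arm_command([
  [0,0,0,0],
  [0,0,0,0],
])

```text
t: 11.2
tool_pos: [0.4723, -0.0734, 0.1525]
tcp_rot: [2.222, 2.22, 0.0]
contact_force: [0.1, 0.4, 0.1]
opening: 0.0522
grip_force: 63.1
```

```bash
python3 snap.py w7
```

```text
11.2 [ 0.4723 -0.0734  0.1525] [2.222 2.22  0.   ] [0.1 0.4 0.1] 0.05222847717461031
```

View pics/w7.png

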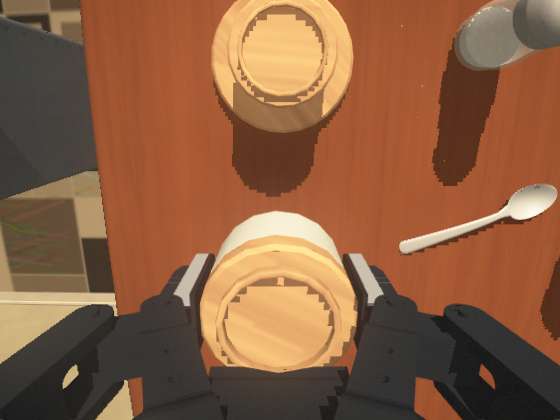

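w7: held medium at (279,305); large on the stand with its top at (282,50), ring columns 240 to 324, sitting level. I'll measure it from depth.

```bash
cat >> meas.py <<'E'
from scipy.optimize import least_squares
def top(n,z,D,win):
    f=np.load(n+'.npz');P=cloud('wrist',f['d'],f);r0,r1,c0,c1=win
    m=np.zeros((420,560),np.uint8);m[r0:r1,c0:c1]=(abs(P[r0:r1,c0:c1,2]-z)<.008)
    k,lab,stt,cen=cv2.connectedComponentsWithStats(m);i=1+np.argmax(stt[1:,4])
    cs,_=cv2.findContours((lab==i).astype(np.uint8),0,1);h=cv2.convexHull(max(cs,key=cv2.contourArea)).reshape(-1,2)
    h=h[(h[:,1]>1)];W=onz('wrist',h,z,f)[:,:2]
    x=least_squares(lambda c:np.hypot(*(W-c[:2]).T)-c[2],[*W.mean(0),D/2],loss='soft_l1',f_scale=.0007)
    print(n,'top',x.x[:2].round(4),'D',round(2*x.x[2],4),'max',np.abs(x.fun).max().round(4),'zmed',np.median(P[lab==i][:,2]).round(4),'relTCP',(x.x[:2]-f['tool_pos'][:2]).round(4),len(h),stt[i])
E
python3 -c "
from meas import *
top('w7',.06,.064,(0,150,190,380))
f=np.load('w7.npz');held('w7',279,305,.046+f['tool_pos'][2]-.0239,.054,r=110,vmax=330)
"
```

```text
w7 top [0.4756 0.0261] D 0.063 max 0.0003 zmed 0.0595 relTCP [0.0033 0.0996] 36 [ 226    0  112  108 9879]
w7 held c [ 0.4732 -0.0711] maxres 0.0016 rel TCP [0.0009 0.0023]
```

Call:
arm_command([
  [0.03,0.001,0.01,0],
  [0.035,0.001,0.02,0],
  [0.025,0.001,0.015,0],
  [0.009,0,0.008,0],
  [0,0,0,0],
  [0,0,0,0],
  [0,0,0,0],
])

```text
t: 11.95
tool_pos: [0.4759, 0.0251, 0.0999]
tcp_rot: [2.222, 2.219, 0.001]
contact_force: [0.4, -0.6, -0.1]
opening: 0.0522
grip_force: 63.1
```

Call:
arm_command([
  [0.0005,-0.001,0.006,0],
  [0,0,0.004,0],
  [0,0,0.002,0],
  [0,0,0.002,0],
  [0,0,0.002,0],
  [0,0,0,0],
  [0,0,0,0],
])

```text
t: 12.65
tool_pos: [0.4745, 0.0272, 0.0839]
tcp_rot: [-2.221, -2.222, -0.001]
contact_force: [-4.2, 0.5, 14.2]
opening: 0.0522
grip_force: 64.6
```

Call:
arm_command([
  [0,0,-0.001,0],
  [0,0,0,0],
  [0,0,0,0],
  [0,0,0,0],
  [0,0,-0.03,0],
  [0,0,-0.045,0],
  [0,0,-0.045,0],
  [0.02,0.001,-0.03,0],
  [0.045,0.002,0,0],
  [0.045,0.002,0,0],
], hand=0)

```text
t: 13.65
tool_pos: [0.4799, 0.1384, 0.2354]
tcp_rot: [2.222, 2.22, 0.005]
contact_force: [0.8, 0.7, -0.6]
opening: 0.0854
grip_force: 0.0
```

Call:
arm_command([
  [0.045,0.002,0,0],
  [0.04,0.002,0,0],
  [0.023,0,0,0],
  [0,0,0,0],
  [0,0,0,0],
])

```text
t: 14.15
tool_pos: [0.483, 0.2453, 0.2337]
tcp_rot: [2.219, 2.223, -0.002]
contact_force: [-0.6, -0.8, 1.3]
opening: 0.0855
grip_force: 0.0
```

```bash
python3 snap.py w8;python3 - <<'E'
from meas import *
top('w8',.044,.044,(150,280,210,350))
E
```

```text
14.15 [0.483  0.2453 0.2337] [ 2.219e+00  2.223e+00 -2.000e-03] [-0.6 -0.8  1.3] 0.08553580086079197
w8 top [0.4894 0.2102] D 0.0438 max 0.0008 zmed 0.0435 relTCP [ 0.0064 -0.0351] 31 [ 261  201   48   48 1737]
```

View pics/w8.png

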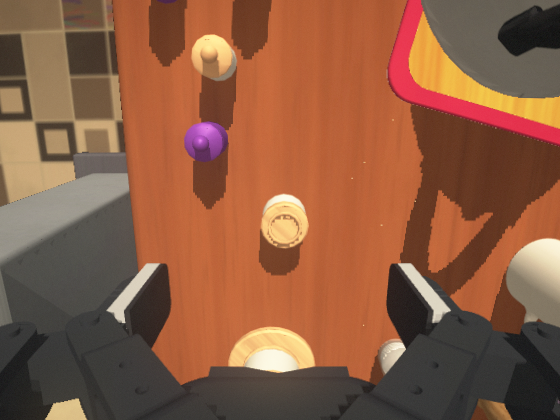

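w8: small canister at (284,222), the purple neighbour at (205,142), white tiny at (213,57). The path down to the small one is clear.

Call:
arm_command([
  [-0.027,0.004,0.03,0],
  [-0.01,0.001,0.045,0],
  [0,0,0.045,0],
  [0,0,0.045,0],
  [0,0,0.03,0],
  [0,0,0.016,0],
  [0,0,0,0],
  [0,0,0,0],
])

```text
t: 15.0
tool_pos: [0.4888, 0.2072, 0.0237]
tcp_rot: [2.222, 2.22, -0.0]
contact_force: [0.1, -1.1, 0.4]
opening: 0.0856
grip_force: 0.0
```

Call:
arm_command([
  [0,0,0,0],
  [0,0,0,0],
  [0,0,0,0],
  [0,0,0,0],
  [0,0,0,0],
  [0,0,0,0],
  [0,0,0,0],
  [0,0,0,0],
  [0,0,0,0],
], hand=1)

```text
t: 15.9
tool_pos: [0.4886, 0.2087, 0.0242]
tcp_rot: [-2.22, -2.222, -0.002]
contact_force: [-0.6, 0.2, 9.6]
opening: 0.0424
grip_force: 59.5
```

```bash
python3 snap.py w9; python3 -c "
from meas import *
held('w9',279,325,.044,.044,r=100,vmax=345)"
```

```text
15.9 [0.4886 0.2087 0.0242] [-2.220e+00 -2.222e+00 -2.000e-03] [-0.6  0.2  9.6] 0.04240665534507641
w9 held c [0.4893 0.2123] maxres 0.0013 rel TCP [0.0007 0.0036]
```

Call:
arm_command([
  [0,0,-0.03,0],
  [0,0,-0.045,0],
  [-0.02,-0.001,-0.045,0],
  [-0.04,-0.002,-0.045,0],
  [-0.045,-0.002,-0.015,0],
  [-0.045,-0.002,0,0],
  [-0.045,-0.003,0,0],
  [-0.04,-0.002,0,0],
  [-0.025,-0.002,0,0],
  [0,0,0,0],
])

```text
t: 16.95
tool_pos: [0.4741, -0.0488, 0.1963]
tcp_rot: [2.226, 2.215, 0.0]
contact_force: [-0.3, 0.2, -0.4]
opening: 0.0422
grip_force: 61.2
```

Call:
arm_command([
  [0,0,0,0],
  [0,0,0,0],
])

```text
t: 17.15
tool_pos: [0.4749, -0.0436, 0.1954]
tcp_rot: [-2.219, -2.224, -0.0]
contact_force: [1.1, -0.5, -1.5]
opening: 0.0426
grip_force: 61.2
```

```bash
python3 snap.py w10; python3 -c "
from meas import *
top('w10',.106,.054,(0,180,190,380))
f=np.load('w10.npz');held('w10',279,305,.044+f['tool_pos'][2]-.0242,.044,r=100,vmax=345)
"
```

```text
17.15 [ 0.4749 -0.0436  0.1954] [-2.219 -2.224 -0.   ] [ 1.1 -0.5 -1.5] 0.04256384542716937
w10 top [0.4755 0.0267] D 0.0531 max 0.0004 zmed 0.1055 relTCP [0.0006 0.0703] 41 [ 232   55   93   96 6931]
w10 held c [ 0.4758 -0.04  ] maxres 0.0017 rel TCP [0.0009 0.0036]
```

View pics/w10.png

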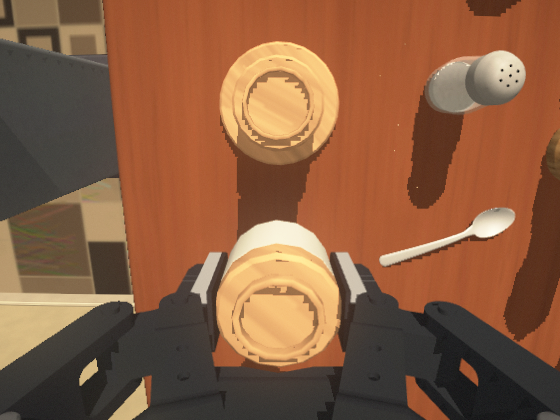

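w10: held small at (278,300); medium seated on the large with ring at (278,103). Depth gives its top at 0.1055 m, so it is seated.

Call:
arm_command([
  [0.02,0,0.005,0],
  [0.028,0,0.02,0],
  [0.015,0,0.015,0],
  [0.006,0,0.009,0],
  [0,0,0,0],
  [0,0,0,0],
  [0,0,0,0],
])

```text
t: 17.9
tool_pos: [0.4753, 0.0232, 0.1472]
tcp_rot: [2.221, 2.22, 0.001]
contact_force: [-0.3, -0.1, -1.7]
opening: 0.0425
grip_force: 61.2
```

Call:
arm_command([
  [0.002,-0.0005,0.006,0],
  [0,0,0.004,0],
  [0,0,0.002,0],
  [0,0,0.002,0],
  [0,0,0.002,0],
  [0,0,0.001,0],
  [0,0,0,0],
  [0,0,0,0],
])

```text
t: 18.7
tool_pos: [0.4746, 0.026, 0.1302]
tcp_rot: [2.221, 2.222, 0.002]
contact_force: [-2.1, -0.6, 11.7]
opening: 0.0419
grip_force: 62.5
```

Call:
arm_command([
  [0,0,-0.001,0],
  [0,0,0,0],
  [0,0,0,0],
  [0,0,0,0],
  [0,0,-0.03,0],
  [0,0,-0.04,0],
  [0.01,0,-0.034,0],
  [0.045,-0.006,0,0],
  [0.045,-0.006,0,0],
  [0.045,-0.006,0,0],
], hand=0)

```text
t: 19.7
tool_pos: [0.4559, 0.1728, 0.2348]
tcp_rot: [-2.221, -2.222, -0.002]
contact_force: [0.7, -0.5, -0.1]
opening: 0.0853
grip_force: 0.0
```

Call:
arm_command([
  [0.045,-0.006,0,0],
  [0.045,-0.006,0,0],
  [0.045,-0.006,0,0],
  [0.045,-0.006,0,0],
  [0.037,-0.004,0,0],
  [0,0,0,0],
  [0,0,0,0],
  [0,0,0,0],
])

```text
t: 20.5
tool_pos: [0.4283, 0.3869, 0.2344]
tcp_rot: [2.222, 2.22, -0.001]
contact_force: [-0.2, -0.0, 0.1]
opening: 0.0855
grip_force: 0.0
```

```bash
python3 snap.py w11;python3 - <<'E'
from meas import *
top('w11',.046,.034,(170,280,240,320))
E
```

```text
20.5 [0.4283 0.3869 0.2344] [ 2.222e+00  2.220e+00 -1.000e-03] [-0.2 -0.   0.1] 0.08546178607469086
w11 top [0.4285 0.3571] D 0.0332 max 0.0005 zmed 0.0441 relTCP [ 0.0002 -0.0298] 23 [260 202  36  36 849]
```

View pics/w11.png

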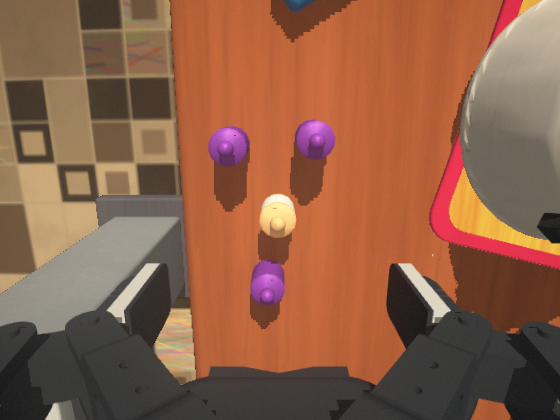

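w11: white tiny with knob at (278,215), purple look-alikes at (228,146), (315,139) and (267,284). The finger columns either side of the tiny are clear.

Call:
arm_command([
  [-0.027,0,0.03,0],
  [-0.006,-0.0005,0.045,0],
  [0,0,0.045,0],
  [0,0,0.045,0],
  [0,0,0.03,0],
  [0,0,0.016,0],
  [0,0,0,0],
  [0,0,0,0],
])

```text
t: 21.35
tool_pos: [0.4282, 0.3543, 0.0241]
tcp_rot: [2.222, 2.22, 0.0]
contact_force: [0.7, -0.9, 0.5]
opening: 0.0855
grip_force: 0.0
```

Call:
arm_command([
  [0,0,0,0],
  [0,0,0,0],
  [0,0,0,0],
  [0,0,0,0],
  [0,0,0,0],
  [0,0,0,0],
  [0,0,0,0],
  [0,0,0,0],
  [0,0,0,0],
  [0,0,0,0],
], hand=1)

```text
t: 22.35
tool_pos: [0.4276, 0.3555, 0.0243]
tcp_rot: [-2.22, -2.222, -0.001]
contact_force: [-1.3, -0.3, 7.4]
opening: 0.0326
grip_force: 58.7
```

```bash
python3 snap.py w12; python3 -c "
from meas import *
held('w12',279,315,.044,.034,r=90,vmax=345)"
```

```text
22.35 [0.4276 0.3555 0.0243] [-2.220e+00 -2.222e+00 -1.000e-03] [-1.3 -0.3  7.4] 0.03260484743818251
w12 held c [0.4284 0.3577] maxres 0.0012 rel TCP [0.0008 0.0022]
```

View pics/w12.png

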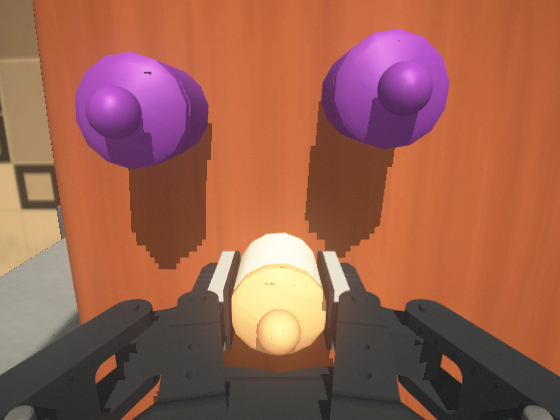

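w12: white tiny held between the pads with its knob at (279,330); the purple ones are untouched.

Call:
arm_command([
  [0,0,-0.03,0],
  [0,0,-0.045,0],
  [0,0,-0.045,0],
  [-0.02,0.002,-0.045,0],
  [-0.035,0.004,-0.04,0],
  [-0.045,0.006,-0.011,0],
  [-0.045,0.006,0,0],
  [-0.045,0.006,0,0],
  [-0.045,0.006,0,0],
  [-0.045,0.006,0,0],
])

```text
t: 23.4
tool_pos: [0.4632, 0.0757, 0.2373]
tcp_rot: [-2.22, -2.223, -0.001]
contact_force: [1.5, -0.3, -0.9]
opening: 0.0321
grip_force: 59.6
```

Call:
arm_command([
  [-0.045,0.006,0,0],
  [-0.045,0.005,0,0],
  [-0.03,0,0,0],
  [0,0,0,0],
  [0,0,0,0],
  [0,0,0,0],
])

```text
t: 24.0
tool_pos: [0.4746, -0.0415, 0.2369]
tcp_rot: [-2.219, -2.223, -0.0]
contact_force: [0.4, 0.7, -1.5]
opening: 0.0321
grip_force: 59.6
```

```bash
python3 snap.py w13; python3 -c "
from meas import *
top('w13',.150,.044,(0,180,190,380))
f=np.load('w13.npz');held('w13',279,315,.044+f['tool_pos'][2]-.0243,.034,r=90,vmax=345)
"
```

```text
24.0 [ 0.4746 -0.0415  0.2369] [-2.219 -2.223 -0.   ] [ 0.4  0.7 -1.5] 0.03206595896089721
w13 top [0.4756 0.0264] D 0.0431 max 0.0003 zmed 0.1495 relTCP [0.001  0.0679] 43 [ 241   68   77   79 4624]
w13 held c [ 0.4755 -0.0391] maxres 0.0015 rel TCP [0.0009 0.0024]
```

Call:
arm_command([
  [0.02,0,0.005,0],
  [0.027,0,0.02,0],
  [0.015,0,0.014,0],
  [0.0055,0,0.007,0],
  [0,0,0,0],
  [0,0,0,0],
  [0,0,0,0],
])

```text
t: 24.75
tool_pos: [0.4749, 0.0239, 0.1917]
tcp_rot: [2.221, 2.22, 0.001]
contact_force: [-0.5, 0.9, -0.1]
opening: 0.0319
grip_force: 59.6
```

Call:
arm_command([
  [0.0015,0,0.006,0],
  [0,0,0.005,0],
  [0,0,0.002,0],
  [0,0,0.002,0],
  [0,0,0.002,0],
  [0,0,0.001,0],
  [0,0,0,0],
  [0,0,0,0],
])

```text
t: 25.55
tool_pos: [0.4755, 0.026, 0.1742]
tcp_rot: [2.22, 2.221, 0.003]
contact_force: [-1.9, -0.1, 16.4]
opening: 0.032
grip_force: 61.4
```

Seated at the expected height. I'll release, retreat and check.

Call:
arm_command([
  [0,0,-0.001,0],
  [0,0,0,0],
  [0,0,0,0],
  [0,0,0,0],
  [0,0,-0.02,0],
  [0,0,-0.04,0],
  [0,0,-0.04,0],
  [0.02,-0.005,-0.02,0],
  [0.04,-0.005,0,0],
  [0.04,0,0,0],
], hand=0)

```text
t: 26.55
tool_pos: [0.4642, 0.1271, 0.2948]
tcp_rot: [-2.222, -2.22, -0.003]
contact_force: [1.5, 0.5, -0.3]
opening: 0.0854
grip_force: 0.0
```

Call:
arm_command([
  [0.045,0,0,0],
  [0.045,0,0,0],
  [0.045,0,0,0],
  [0,0,0,0],
  [0,0,0,0],
])

```text
t: 27.05
tool_pos: [0.464, 0.262, 0.2934]
tcp_rot: [2.218, 2.224, -0.002]
contact_force: [0.3, -0.7, 0.4]
opening: 0.0858
grip_force: 0.0
```

```bash
python3 - <<'E'
from h import *
im,d=camera('scene');P=cloud('scene',d)
print('t',state()['t'])
q=P[130:260,260:330].reshape(-1,3);q=q[(abs(q[:,0]-.475)<.03)&(abs(q[:,1]-.027)<.06)&(q[:,2]>.02)]
for a,b in((.02,.055),(.065,.1),(.11,.145),(.155,.19),(.19,.23)):
    s=q[(q[:,2]>a)&(q[:,2]<b)];print(a,len(s),s[:,0].min().round(4),s[:,0].max().round(4),s[:,1].max().round(4),s[:,2].max().round(4))
cv2.imwrite('pics/fin.png',cv2.resize(im[90:320,150:400,::-1],None,fx=2.5,fy=2.5,interpolation=cv2.INTER_CUBIC))
E
```

```text
t 27.1
0.02 253 0.4453 0.5049 0.0617 0.055
0.065 237 0.4468 0.5006 0.0568 0.1
0.11 195 0.4522 0.4948 0.0505 0.1449
0.155 163 0.4569 0.4907 0.0458 0.1899
0.19 81 0.4576 0.4887 0.0451 0.2106
```

View pics/fin.png

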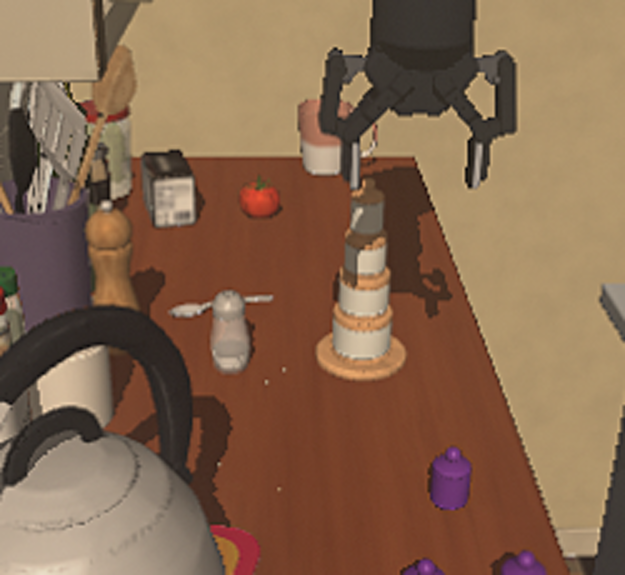

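The final view shows the tower upright and straight at (365,290), all four seated. Total height is 0.2106 m against 0.210 expected, and the bystanders are untouched.

```bash
python3 -c "
from plant import *
print(close_job())"
```

```text
the job is handed in; nothing more can be done
None
```

The tower is rebuilt on its stand in the order asked, all four canisters upright and seated, and I handed the job in at about 27 s of the 106 s allowed; no verdict was shown.

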